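# Slide the passport out over the handover edge

## Robot

A 6-joint arm with a two-finger parallel gripper is mounted at the origin on the work surface. World frame = base frame: x ahead of the robot, y to its left, z up, the work surface at z = 0. Lengths are in m, angles in rad, forces in N, time in s.
With the tool pointing down it reaches from about 0.275 to 0.975 m from the base axis. Payload 8.4 kg.
Tool frame: the origin (TCP) lies between the finger pads; the fingertips stand 17 mm ahead of it and the grasp point (between the pads) lies 2 mm behind it; y points along the fingers, z is the direction in which the jaws open and shut, and the axes are right-handed (so a half turn about y gives the same grasp; the last joint's range is limited). The gripper opens to 92 mm and grips with 3 to 60 N. Pads are 20 mm wide; open, the fingers measure 128 mm over their backs; the gripper's body (75 mm by 189 mm) begins 69 mm behind the grasp point.
Start: joints at [-1.31, 0.353, 1.633, -0, 1.155, -0.002], TCP at [0.162, -0.604, 0.211] pointing down, gripper open.
Joint ranges: [-2.63, 2.63], [-0.92, 2.1], [0.06, 2.66], [-1.3, 4.44], [0, 2.69], [-3.02, 3.02]. Speed limits (rad/s): [2.22, 2.22, 2.79, 3.14, 3.14, 3.14].

## Interface

Orientations are given as a unit quaternion [x, y, z, w].
In Python, from bench import telemetry, viewer, order gives the robot as it stands.
- The arm moves only by the tool servo_tool, never from a script. Its argument "targets" is a list of rows, each a list of 4 numbers: the shift along the world's x, y, z in m, then the turn about the world's z in rad. A call has 1 to 12 rows; each row is the pose to reach, as a shift and turn from the pose measured when the call began; what a row does not reach only later rows make up. A row lasts 1/8 s, in which the tool goes at most 62.5 mm and 10.7 degrees, less where a joint would pass 70% of its speed; a pose out of reach is approached as far as the arm can. A call with a gripper value outside its range is refused whole. "claw" is the opening, from 0 (shut) to 1 (fully open), set as the call begins (left out, the last holds). The fingers move at their own pace and stop on an object; the grip force is fixed at half the most. Time passes only in rows, so rows that repeat a pose let the fingers close. It gives the time, the measured TCP pose, the force and the opening at its end, in the units of the state.
- telemetry.observe(): the state, without advancing time (a new reading comes with each control period).
- viewer.grab_frame(name): name is "scene" or "top"; returns the picture (480x640x3 uint8, red, green, blue); there is no depth.
- viewer.get_calibration(name): a dict with "fx", "fy", "cx", "cy" (pixels), "rvec" (rotation vector, rad) and "tvec" (3), from world to camera coordinates, as OpenCV has them. Camera axes: x right, y down, z forward; pixel columns grow to the right and rows downward; lengths in m; the calibration is good to about 2 mm. A picture is of the moment at which its call begins. get_calibration takes no time and is no camera call.
- order.sign_off(): hands the job in, once; it reports no verdict.
The state is a dict: "time_s": time; "joints": joint angles; "qd": joint speeds; "effort": joint torques, N m; "ee_pos": TCP position; "tool_rot": TCP orientation; "wrist_force": force on the tool from outside, world axes, zero at the start; "moment": the same for the moment, N m; "width": finger opening in m.
Only numpy, scipy, OpenCV 4.12 (cv2) and the standard library are available. Lean on these libraries where they do the work, as an engineer would, in place of code of your own. Each camera call takes 0.05 s, during which the arm holds its last target. There are 200 camera calls.

## Task

Push the dark red passport flat along the wooden riser towards its yellow-barred end, until 4 cm of it sticks out over that edge (the gold band nearest the edge is then right above it), with the passport lying square to the edge and overhanging no other side, so that a colleague can take it. Only slide it with the fingertips: do not lift it or let it drop, and leave everything else on the desk and riser where it is.

Things in the scene. Friction and masses are not known exactly. Their poses are not given: they have to be found in the camera images.
- passport: dark red passport in a stiff cover, flat on the riser: rigid slab 92 mm (its x) by 130 mm (its y, long way) by 8 mm thick, about 90 g, ordinary dry friction. Origin at the centre of its underside, z up. A thin gold band runs across the cover 40 mm in from each short end. Turns freely if pushed off-centre; a short end met flush by two spread fingertips follows as they push and turn
- riser: the fixed desk riser: a low wooden shelf, flat top 240 mm (its x) by 360 mm (its y, the long way), 80 mm high, top board 15 mm thick on two grey uprights (at y = +-100 mm). Origin on the desk under its centre, z up; its two short ends, the edges at y = +180 mm and y = -180 mm, overhang free above open space
- bar_yellow: flat yellow bar inlaid level in the riser's top along one of its short ends, 220 mm long (x) by 14 mm (y); it marks the handover edge. Origin at its centre, which lies 10 mm inside that edge, 80 mm above the desk; axes parallel to the riser's; it may be at the riser's +y or -y end. Nothing to bump over
- bar_grey: the same inlaid bar in grey, along the riser's other short end; origin at its centre, 10 mm inside that edge
- stamp: rubber stamp standing on the riser near its long far (+x) side, about 100 mm from the riser's middle line: black base 24 x 40 mm (x, y), wooden knob, 56 mm high. Leave alone. Origin at the centre of its underside
- blue_passport: a second, dark blue passport lying on the desk, 88 x 125 x 6 mm. Leave alone. Origin at the centre of its underside
- calculator: black desk calculator on the desk, 140 x 85 x 12 mm. Leave alone. Origin at the centre of its underside
- tape_roll: clear roll of tape lying on the desk, 90 mm across, 24 mm high. Leave alone. Origin at the centre of its underside
- pen_cup: steel cup of pens, 80 mm across, 100 mm high, pens up to 160 mm. Leave alone. Origin at the centre of its underside
- sanitizer: clear bottle of hand sanitizer, 66 mm across, 180 mm high. Leave alone. Origin at the centre of its underside
- jug: blue water jug with lid, 108 mm across, 204 mm high, handle towards its +y reaching 95 mm from the axis. Leave alone. Origin at the centre of its underside
Mind the look-alikes: they are no part of the job. What is shaped like the passport but orange is not meant.

How it is judged:
At the end, for the whole second after the job is handed in: The red passport lies flat and still on the riser, sticking out over the yellow-barred edge by 40 mm, give or take 9 mm, square to it within 0.18 rad (10 degrees), its centre within 70 mm of the middle of the riser's width; the other loose things are within 20 mm of where they stood ((y of passport in the frame of riser between 0.146 and 0.164 m or y of passport in the frame of riser between -0.164 and -0.146 m) and y of passport in the frame of bar_yellow between -0.04 and 0.04 m and x of passport in the frame of riser between -0.07 and 0.07 m and z of passport in the frame of riser between 0.077 and 0.084 m and angle between the y axis of passport and the y axis of riser, either way round below 0.18 rad and angle between passport's own z axis and vertical below 0.06 rad and linear speed of passport below 0.01 m/s and distance of each of stamp, blue_passport, calculator, tape_roll, pen_cup, sanitizer, jug from where it was at the start of the episode below 0.02 m); the robot touches nothing.
It fails at once if the red passport is lifted, tipped up or drops off the riser (z of passport in the frame of riser above 0.098 m or angle between passport's own z axis and vertical above 0.3 rad or z of passport in the frame of riser below 0.06 m).
It fails at once if a bystander (stamp, blue passport, calculator, tape roll, pen cup, sanitizer bottle, jug) is shifted by more than 20 mm or tipped over (distance of any of stamp, blue_passport, calculator, tape_roll, pen_cup, sanitizer, jug from where it was at the start of the episode above 0.02 m or angle between any of stamp, blue_passport, calculator, tape_roll, pen_cup, sanitizer, jug's own z axis and vertical above 0.4 rad).
It also fails if it takes over 51 s, if anything falls off the work surface, if the arm or the gripper's body presses on something with over 40 N, if the wrist force passes 120 N, or if a joint passes its speed limit or range.

## Working session

There is one attempt and no reset: what is moved stays moved. The work goes in short steps, Python scripts to look and compute and a tool call to move; the robot and the scene stay as the last step left them, time stands still between calls to the robot, and variables do not carry over. Pictures are saved under pics/ and viewed, about 8 in all and at most 12, crops included, and the job is handed in when it is done.

Besides the shell and the picture viewer there is one more tool, called as a command line: name --pt "numbers of a row" for each row, then --argument value for the rest. servo_tool: Moves the arm, as the interface text tells. Its arguments: {"type":"object","properties":{"targets":{"type":"array","items":{"type":"array","items":{"type":"number"}}},"claw":{"type":"number"}},"required":["targets"]}

```bash
mkdir -p pics; cat > h.py <<'E'
import numpy as np, cv2
from bench import telemetry, viewer, order
def grab(n,f):
    im=viewer.grab_frame(n); cv2.imwrite('pics/'+f,im[:,:,::-1]); return im
def cal(n):
    c=viewer.get_calibration(n); K=np.array([[c['fx'],0,c['cx']],[0,c['fy'],c['cy']],[0,0,1.]])
    return K,np.array(c['rvec'],float),np.array(c['tvec'],float)
def ray(n,uv,z):
    K,r,t=cal(n); R=cv2.Rodrigues(r)[0]; o=-R.T@t
    uv=np.atleast_2d(np.array(uv,float)); d=np.c_[uv,np.ones(len(uv))]@np.linalg.inv(K).T@R
    return o+d*((z-o[2])/d[:,2])[:,None]
def proj(n,p):
    K,r,t=cal(n); return cv2.projectPoints(np.atleast_2d(np.array(p,float)),r,t,K,None)[0][:,0]
E
python3 - <<'E'
from h import *
a=grab('scene','s0.png');b=grab('top','t0.png')
for n in('scene','top'):
    K,r,t=cal(n);print(n,K[0,0],-cv2.Rodrigues(r)[0].T@t)
s=telemetry.observe();print(s)
E
```

```text
scene 442.5463351316654 [1.14707798 0.22883724 0.75684414]
top 440.3346341231515 [0.39411759 0.00293634 1.22317595]
{'time_s': 0.1, 'joints': array([-1.31040235e+00,  3.53575352e-01,  1.63406338e+00, -3.83493312e-06,
        1.15520547e+00, -2.40090281e-03]), 'qd': array([ 0.00257871, -0.00162542, -0.00085255, -0.00016727,  0.00119802,
       -0.00104245]), 'effort': array([-6.45252317e-05, -5.94903302e+01, -3.34931087e+01,  6.99132518e-02,
        1.84871868e-02, -1.69709358e-05]), 'ee_pos': array([ 0.16224359, -0.603102  ,  0.21073943]), 'tool_rot': array([-0.09270357,  0.7014498 , -0.7005725 ,  0.09258727]), 'wrist_force': array([-0.68007776,  0.54791099,  0.50466781]), 'moment': array([ 0.07238653, -0.02707375,  0.05190877]), 'width': 0.09180358333054693}
```

View pics/s0.png

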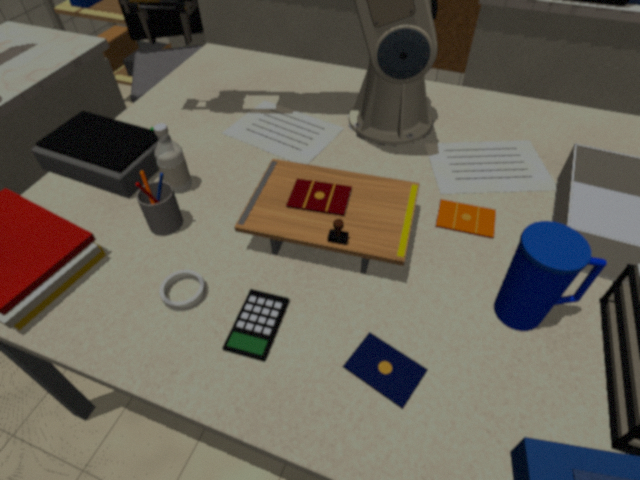

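View pics/t0.png

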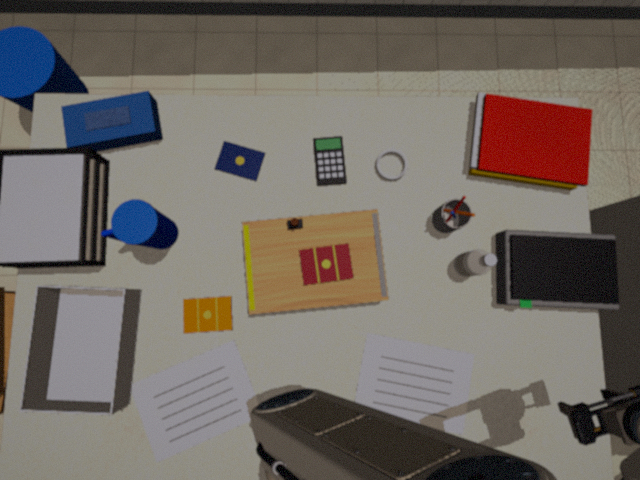

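The red passport lies on the riser at top (326,264) and scene (319,196). Look-alikes are the orange one (top 208,314), the blue one (240,161) and the red book (530,140). The yellow bar is at top (250,268), the stamp at (294,224).

```bash
cat >> h.py <<'E'
def mask(im,kind):
    h=cv2.cvtColor(im,cv2.COLOR_RGB2HSV); H,S,V=[h[:,:,i].astype(int) for i in range(3)]
    m={'red':((H<6)|(H>170))&(S>150)&(V>40)&(V<190),'yel':(H>25)&(H<34)&(S>180)&(V>100)}[kind]
    return m.astype(np.uint8)
def rect(im,kind,box,close=9):
    m=mask(im,kind); q=np.zeros_like(m); x0,y0,x1,y1=box; q[y0:y1,x0:x1]=m[y0:y1,x0:x1]
    q=cv2.morphologyEx(q,cv2.MORPH_CLOSE,np.ones((close,close)))
    c=max(cv2.findContours(q,cv2.RETR_EXTERNAL,cv2.CHAIN_APPROX_NONE)[0],key=cv2.contourArea)
    return c[:,0].astype(float)
def wrect(n,im,kind,box,z):
    c=rect(im,kind,box); w=ray(n,c,z)[:,:2]
    (cx,cy),(a,b),ang=cv2.minAreaRect((w*1000).astype(np.float32))
    if a>b: ang+=90; a,b=b,a   # ang of short side
    return np.array([cx,cy]),a,b,(ang+90)%180 # long-axis direction deg
E
python3 - <<'E'
from h import *
t=cv2.imread('pics/t0.png')[:,:,::-1].copy(); s=cv2.imread('pics/s0.png')[:,:,::-1].copy()
B={'top':(220,190,400,330),'scene':(230,150,430,270)}
for n,im in(('top',t),('scene',s)):
    print(n,'red',wrect(n,im,'red',B[n],.088)); print(n,'yel',wrect(n,im,'yel',B[n],.08))
# riser corners by eye top view
print(ray('top',[(244,223),(377,209),(387,299),(251,314)],.08)[:,:2])
print('scene',ray('scene',[(275,161),(420,183),(407,255),(238,227)],.08)[:,:2])
print('stamp',ray('top',(294,224),.05),ray('scene',(338,241),.085))
cv2.imwrite('pics/c0.png',cv2.resize(t[195:325,180:400,::-1],None,fx=3.5,fy=3.5,interpolation=cv2.INTER_CUBIC))
E
```

```text
top red (array([471.57962036, -41.33314514]), 89.2315673828125, 127.42915344238281, 97.98091983795166)
top yel (array([465.1897583 , 157.81967163]), 12.407655715942383, 218.11337280273438, 5.4482269287109375)
scene red (array([477.92752075, -39.39736938]), 90.67581939697266, 126.40509796142578, 97.86182689666748)
scene yel (array([466.52383423, 158.21772766]), 13.108595848083496, 216.96632385253906, 5.622830867767334)
[[ 0.57891643  0.1723823 ]
 [ 0.61689598 -0.17810295]
 [ 0.38127354 -0.19876017]
 [ 0.34438644  0.14942933]]
scene [[ 0.39037615 -0.18897955]
 [ 0.34825789  0.15827836]
 [ 0.5681672   0.18116866]
 [ 0.61824217 -0.16849695]]
stamp [[0.58118971 0.04243077 0.05      ]] [[0.5854704  0.04303204 0.085     ]]
```

View pics/c0.png

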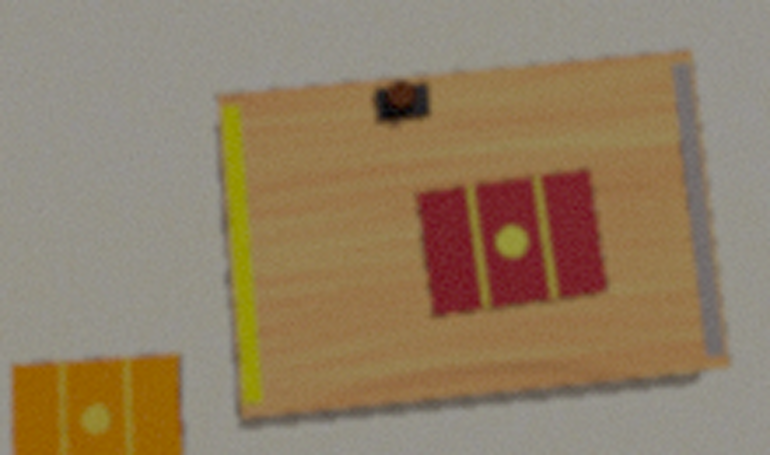

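```bash
python3 - <<'E'
from h import *
from scipy.spatial.transform import Rotation as R
s=telemetry.observe();M=R.from_quat(s['tool_rot']).as_matrix();print(M.round(3),np.degrees(np.arctan2(M[1,2],M[0,2])))
print('jaw to 5.6deg turns (rad):',[np.radians((5.6+k-np.degrees(np.arctan2(M[1,2],M[0,2]))+180)%360-180) for k in(0,180)])
print(np.array([.485,-.1406,.30])-s['ee_pos'])
t=cv2.imread('pics/t0.png')
print('sanit',ray('top',(488,261),.18),'cup',ray('top',(455,213),.13))
E
```

```text
[[-0.966 -0.     0.26 ]
 [-0.26   0.001 -0.966]
 [ 0.    -1.    -0.001]] -74.9428734391152
jaw to 5.6deg turns (rad): [np.float64(1.4057383305296483), np.float64(-1.7358543230601449)]
[0.32275641 0.462502   0.08926057]
sanit [[ 0.47147961 -0.42543329  0.18      ]] cup [[ 0.5971714  -0.36866387  0.13      ]]
```

servo_tool --claw 0.6 --pt "0 0 0.05 0" --pt "0.02 0.03 0.09 0.12" --pt "0.05 0.07 0.09 0.26" --pt "0.08 0.115 0.09 0.4" --pt "0.115 0.16 0.09 0.54" --pt "0.15 0.21 0.09 0.68" --pt "0.18 0.26 0.09 0.82" --pt "0.215 0.31 0.09 0.96" --pt "0.25 0.36 0.09 1.1" --pt "0.285 0.41 0.09 1.25" --pt "0.323 0.463 0.09 1.406" --pt "0.323 0.463 0.09 1.406"

```text
time_s: 1.6
ee_pos: [0.4868, -0.1369, 0.3004]
tool_rot: [0.525, -0.474, 0.473, -0.525]
wrist_force: [-0.2, 0.3, -0.4]
width: 0.0551
```

servo_tool --pt "0 0 0 0" --pt "0 0 0 0" --pt "0 0 0 0"

```text
time_s: 1.98
ee_pos: [0.4862, -0.138, 0.3004]
tool_rot: [0.525, -0.474, 0.473, -0.525]
wrist_force: [0.7, 0.3, 1.4]
width: 0.0553
```

servo_tool --pt "-0.001 -0.003 -0.05 0" --pt "-0.001 -0.003 -0.1 0" --pt "-0.001 -0.003 -0.14 0" --pt "-0.001 -0.003 -0.17 0" --pt "-0.001 -0.003 -0.185 0" --pt "-0.001 -0.003 -0.185 0"

```text
time_s: 2.72
ee_pos: [0.4847, -0.1414, 0.115]
tool_rot: [0.525, -0.475, 0.473, -0.524]
wrist_force: [0.1, -0.1, -0.7]
width: 0.0548
```

```bash
python3 - <<'E'
from h import *
s=grab('scene','s1.png');print(telemetry.observe()['ee_pos'])
cv2.imwrite('pics/c1.png',cv2.resize(s[110:290,200:440,::-1],None,fx=3.2,fy=3.2,interpolation=cv2.INTER_CUBIC))
E
```

```text
[ 0.48538961 -0.14147224  0.1158821 ]
```

View pics/c1.png

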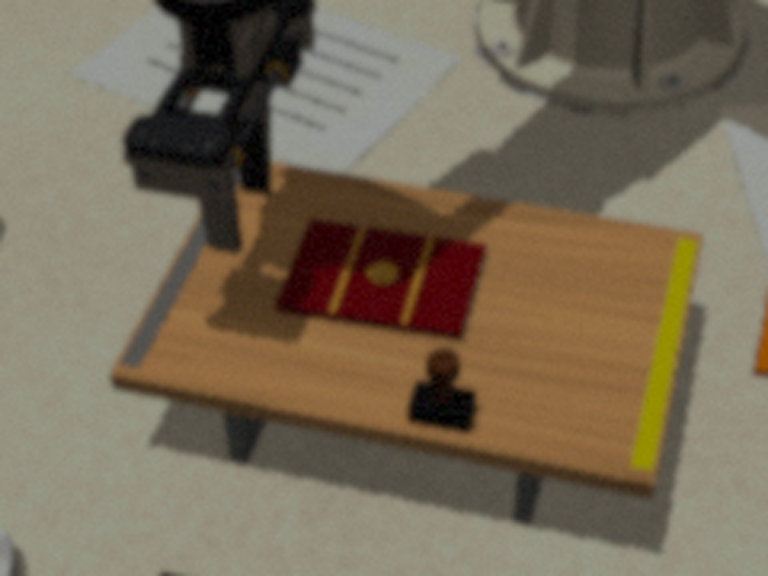

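```bash
python3 - <<'E'
from h import *
p=telemetry.observe()['ee_pos']
x=np.array([.995,.098,0]);y=np.array([-.098,.995,0])
for sx in(27.5,45.5):
  for sy in(-10,10):
    q=p+x*sx/1e3+y*sy/1e3; q[2]-=.017
    print(sx,sy,((proj('scene',q)[0]-[200,110])*3.2).round(), 'on riser',((proj('scene',[q[0],q[1],.08])[0]-[200,110])*3.2).round())
E
```

```text
27.5 -10 [215. 260.] on riser [218. 280.]
27.5 10 [242. 265.] on riser [244. 285.]
45.5 -10 [206. 277.] on riser [209. 297.]
45.5 10 [233. 282.] on riser [236. 302.]
```

servo_tool --pt "0 0 -0.008 0" --pt "0 0 -0.0145 0" --pt "0 0 -0.0155 0" --pt "0 0 -0.0155 0"

```text
time_s: 3.28
ee_pos: [0.4854, -0.1414, 0.1004]
tool_rot: [0.525, -0.474, 0.474, -0.525]
wrist_force: [0.2, -0.1, -0.4]
width: 0.0545
```

```bash
python3 - <<'E'
from h import *
s=grab('scene','s2.png');t=grab('top','t2.png')
p=telemetry.observe()['ee_pos'];print(p)
x=np.array([.995,.098,0]);y=np.array([-.098,.995,0])
out=[]
for n,im,(x0,y0,w,h) in(('scene',s,(230,120,110,110)),('top',t,(310,200,110,110))):
  c=cv2.resize(im[y0:y0+h,x0:x0+w,::-1],None,fx=3.6,fy=3.6,interpolation=cv2.INTER_CUBIC)
  c=cv2.convertScaleAbs(c,alpha=1.8)
  for sx in(-45.5,-27.5,27.5,45.5):
   for sy in(-10,10):
    q=p+x*sx/1e3+y*sy/1e3; q[2]-=.017
    u=((proj(n,q)[0]-[x0,y0])*3.6).astype(int); cv2.circle(c,tuple(int(v) for v in u),3,(0,255,0),-1)
  out.append(c)
cv2.imwrite('pics/c2.png',np.hstack(out))
E
```

```text
[ 0.48555068 -0.14147784  0.10057946]
```

View pics/c2.png

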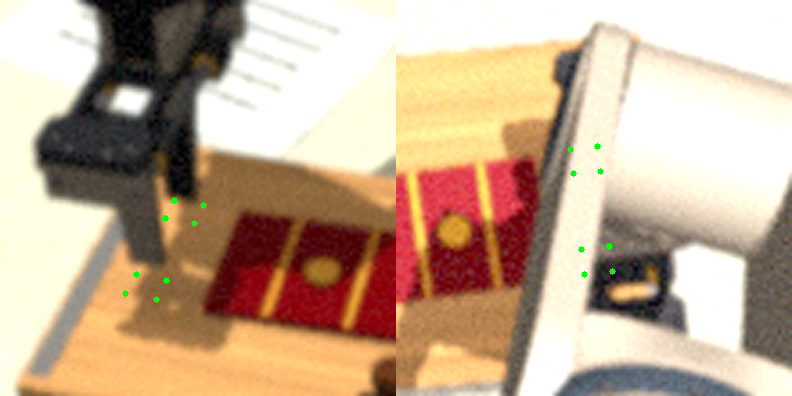

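servo_tool --pt "0 0 -0.001 0" --pt "0 0 -0.002 0" --pt "0 0 -0.0025 0" --pt "0 0 -0.0025 0"

```text
time_s: 3.88
ee_pos: [0.4855, -0.1414, 0.098]
tool_rot: [0.525, -0.474, 0.474, -0.525]
wrist_force: [-0.7, -1.0, 0.1]
width: 0.0551
```

servo_tool --pt "0 0 -0.001 0" --pt "0 0 -0.002 0" --pt "0 0 -0.002 0"

```text
time_s: 4.25
ee_pos: [0.4854, -0.1414, 0.0959]
tool_rot: [0.525, -0.474, 0.474, -0.525]
wrist_force: [0.4, 0.2, -0.9]
width: 0.0549
```

servo_tool --pt "0 0 -0.001 0" --pt "0 0 -0.002 0" --pt "0 0 -0.002 0"

```text
time_s: 4.62
ee_pos: [0.4853, -0.1414, 0.0938]
tool_rot: [0.525, -0.475, 0.474, -0.524]
wrist_force: [-0.6, -0.5, -1.0]
width: 0.0553
```

servo_tool --pt "0 0 -0.001 0" --pt "0 0 -0.002 0" --pt "0 0 -0.002 0"

```text
time_s: 5.0
ee_pos: [0.4853, -0.1414, 0.0917]
tool_rot: [0.525, -0.475, 0.473, -0.524]
wrist_force: [0.5, -0.4, 0.5]
width: 0.0553
```

servo_tool --pt "0 0 -0.001 0" --pt "0 0 -0.002 0" --pt "0 0 -0.002 0"

```text
time_s: 5.38
ee_pos: [0.4852, -0.1414, 0.0896]
tool_rot: [0.525, -0.475, 0.473, -0.524]
wrist_force: [0.5, 0.3, 1.0]
width: 0.0551
```

servo_tool --pt "0 0 -0.001 0" --pt "0 0 -0.002 0" --pt "0 0 -0.002 0"

```text
time_s: 5.75
ee_pos: [0.4851, -0.1414, 0.0875]
tool_rot: [0.525, -0.475, 0.473, -0.524]
wrist_force: [-0.5, -0.4, 0.2]
width: 0.0553
```

```bash
python3 - <<'E'
from h import *
s=grab('scene','s3.png')
p=telemetry.observe()['ee_pos'];print(p)
x=np.array([.995,.098,0]);y=np.array([-.098,.995,0])
x0,y0,w,h=230,150,100,90
c=cv2.convertScaleAbs(cv2.resize(s[y0:y0+h,x0:x0+w,::-1],None,fx=6,fy=6,interpolation=cv2.INTER_CUBIC),alpha=1.8)
for sx in(-27.5,27.5,45.5):
   for sy in(-10,10):
    q=p+x*sx/1e3+y*sy/1e3; q[2]=.08
    u=((proj('scene',q)[0]-[x0,y0])*6).astype(int); cv2.circle(c,tuple(int(v) for v in u),3,(0,255,0),-1)
cv2.imwrite('pics/c3.png',c)
E
```

```text
[ 0.48518457 -0.14136709  0.08752727]
```

View pics/c3.png

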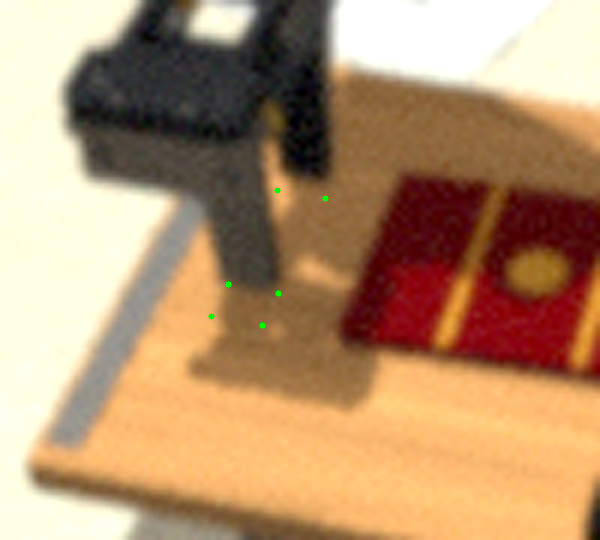

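servo_tool --pt "0 0 -0.001 0" --pt "0 0 -0.002 0" --pt "0 0 -0.002 0"

```text
time_s: 6.18
ee_pos: [0.4851, -0.1413, 0.0854]
tool_rot: [0.525, -0.475, 0.473, -0.524]
wrist_force: [0.1, -0.6, -0.3]
width: 0.0551
```

servo_tool --pt "0 0 -0.001 0" --pt "0 0 -0.002 0" --pt "0 0 -0.002 0"

```text
time_s: 6.55
ee_pos: [0.485, -0.1413, 0.0833]
tool_rot: [0.525, -0.475, 0.473, -0.524]
wrist_force: [0.7, -0.3, -0.7]
width: 0.0554
```

servo_tool --pt "0 0 -0.001 0" --pt "0 0 -0.0015 0" --pt "0 0 -0.0015 0"

```text
time_s: 6.92
ee_pos: [0.485, -0.1413, 0.0818]
tool_rot: [0.525, -0.475, 0.473, -0.524]
wrist_force: [0.4, 0.0, -0.4]
width: 0.0552
```

servo_tool --pt "0 0 -0.001 0" --pt "0 0 -0.0015 0" --pt "0 0 -0.0015 0"

```text
time_s: 7.3
ee_pos: [0.485, -0.1413, 0.0802]
tool_rot: [0.525, -0.475, 0.473, -0.524]
wrist_force: [-1.0, 0.2, 0.3]
width: 0.0552
```

```bash
python3 - <<'E'
from h import *
s=grab('scene','s4.png')
p=telemetry.observe()['ee_pos'];print(p)
x=np.array([.995,.098,0]);y=np.array([-.098,.995,0])
x0,y0,w,h=240,160,70,70
c=cv2.convertScaleAbs(cv2.resize(s[y0:y0+h,x0:x0+w,::-1],None,fx=8,fy=8,interpolation=cv2.INTER_CUBIC),alpha=2.2)
for sx in(-27.5,27.5,45.5):
   for sy in(-10,10):
    q=p+x*sx/1e3+y*sy/1e3; q[2]=.08
    u=((proj('scene',q)[0]-[x0,y0])*8).astype(int); cv2.circle(c,tuple(int(v) for v in u),3,(0,255,0),-1)
cv2.imwrite('pics/c4.png',c)
E
```

```text
[ 0.48498155 -0.14128557  0.08024649]
```

View pics/c4.png

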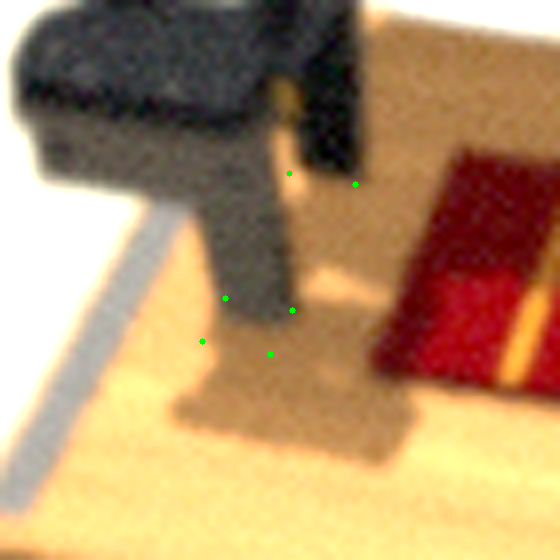

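servo_tool --pt "0 0 -0.001 0" --pt "0 0 -0.0015 0" --pt "0 0 -0.0015 0"

```text
time_s: 7.72
ee_pos: [0.4849, -0.1413, 0.0787]
tool_rot: [0.525, -0.475, 0.473, -0.524]
wrist_force: [-0.1, 0.1, -0.1]
width: 0.0549
```

servo_tool --pt "0 0 -0.001 0" --pt "0 0 -0.001 0" --pt "0 0 -0.001 0"

```text
time_s: 8.1
ee_pos: [0.4849, -0.1413, 0.0777]
tool_rot: [0.525, -0.475, 0.473, -0.524]
wrist_force: [0.2, 0.1, 0.6]
width: 0.0551
```

servo_tool --pt "-0.001 0.01 0 0" --pt "-0.002 0.02 0 0" --pt "-0.0025 0.025 0 0" --pt "-0.003 0.03 0 0" --pt "-0.0035 0.036 0 0" --pt "-0.004 0.042 0 0" --pt "-0.005 0.048 0 0" --pt "-0.0055 0.054 0 0" --pt "-0.006 0.06 0 0" --pt "-0.006 0.06 0 0"

```text
time_s: 9.35
ee_pos: [0.4789, -0.0808, 0.0777]
tool_rot: [0.525, -0.475, 0.473, -0.524]
wrist_force: [0.3, 0.5, -0.2]
width: 0.0551
```

```bash
python3 - <<'E'
from h import *
s=grab('scene','s5.png');p=telemetry.observe()['ee_pos'];print(p)
print(wrect('scene',s,'red',(230,150,430,270),.088))
x0,y0,w,h=230,140,180,120
cv2.imwrite('pics/c5.png',cv2.convertScaleAbs(cv2.resize(s[y0:y0+h,x0:x0+w,::-1],None,fx=4,fy=4,interpolation=cv2.INTER_CUBIC),alpha=1.8))
E
```

```text
[ 0.47890884 -0.0810423   0.0777052 ]
(array([475.7371521 ,  -3.90548706]), 93.66764068603516, 127.5673599243164, 96.30026197433472)
```

View pics/c5.png

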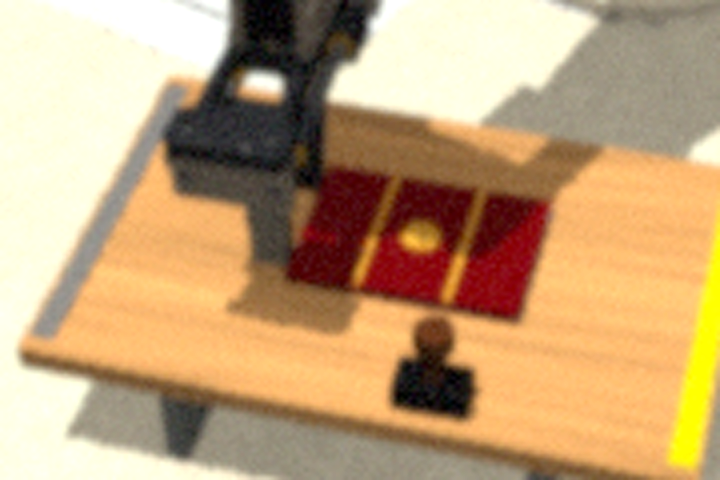

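servo_tool --pt "-0.001 0.007 0 0" --pt "-0.002 0.017 0 0" --pt "-0.003 0.029 0 0" --pt "-0.004 0.041 0 0" --pt "-0.005 0.053 0 0" --pt "-0.0065 0.065 0 0" --pt "-0.0075 0.077 0 0" --pt "-0.0085 0.089 0 0" --pt "-0.01 0.101 0 0" --pt "-0.011 0.112 0 0" --pt "-0.0115 0.118 0 0" --pt "-0.012 0.122 0 0"

```text
time_s: 10.9
ee_pos: [0.4669, 0.0413, 0.0777]
tool_rot: [0.525, -0.475, 0.473, -0.524]
wrist_force: [-0.3, -0.4, 0.2]
width: 0.0548
```

```bash
cat > m.py <<'E'
from h import *
import sys
k=sys.argv[1]
s=grab('scene','s%s.png'%k);t=grab('top','t%s.png'%k);p=telemetry.observe()['ee_pos'];print(p)
C=np.array([482.4,-11.2]);y=np.array([-.0976,.9952])
for n,im,b in(('scene',s,(230,150,460,280)),('top',t,(200,200,400,330))):
    r=wrect(n,im,'red',b,.088);c=ray(n,rect(im,'red',b),.088)[:,:2]*1000
    d=c-C; print(n,r,'yrel max pct',np.percentile(d@y,[1,97,99,100]).round(1),'xrel',np.percentile(d@np.array([.9952,.0976]),[1,99]).round(1))
x0,y0,w,h=290,140,170,130
a=cv2.resize(s[y0:y0+h,x0:x0+w,::-1],(510,390),interpolation=cv2.INTER_CUBIC)
b=cv2.resize(t[200:330,200:295,::-1],(285,390),interpolation=cv2.INTER_CUBIC)
cv2.imwrite('pics/c%s.png'%k,cv2.convertScaleAbs(np.hstack([a,b]),alpha=1.7))
E
python3 m.py 6
```

```text
[0.46684681 0.04125053 0.07766792]
scene (array([464.91220093, 117.09405518]), 92.6378402709961, 127.92887115478516, 96.03211164474487) yrel max pct [ 66.2 192.9 193.2 193.4] xrel [-51.   41.1]
top (array([453.2890625 , 172.31454468]), 17.957807540893555, 86.85176086425781, 1.2316826581954956) yrel max pct [173.4 192.  192.2 192.3] xrel [-54.3  32. ]
```

View pics/c6.png

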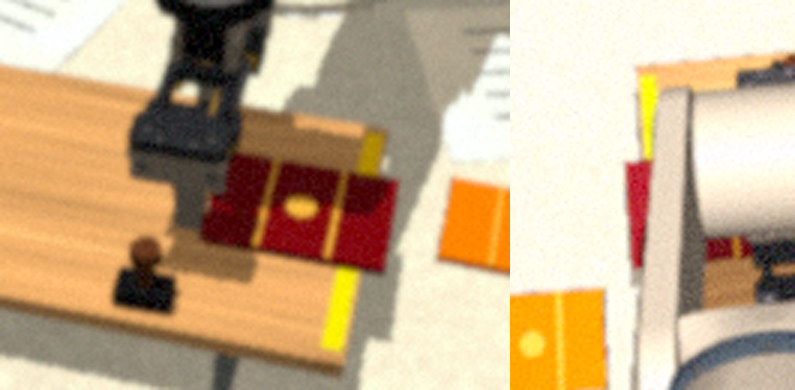

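servo_tool --pt "-0.0005 0.005 0 0" --pt "-0.001 0.01 0 0" --pt "-0.0015 0.015 0 0" --pt "-0.002 0.019 0 0" --pt "-0.002 0.022 0 0" --pt "-0.0025 0.0245 0 0" --pt "-0.0025 0.026 0 0" --pt "-0.0025 0.026 0 0"

```text
time_s: 12.0
ee_pos: [0.4643, 0.0674, 0.0777]
tool_rot: [0.525, -0.475, 0.473, -0.524]
wrist_force: [-0.1, -1.0, 0.9]
width: 0.0555
```

```bash
python3 m.py 7
```

```text
[0.46430435 0.06724303 0.07763922]
scene (array([461.91238403, 143.39315796]), 92.42118835449219, 127.24026489257812, 96.0875244140625) yrel max pct [ 93.  219.1 219.3 219.7] xrel [-50.8  40.9]
top (array([420.83740234, 124.94416046]), 13.234949111938477, 40.68414306640625, 96.99893712997437) yrel max pct [121.8 161.5 161.7 161.7] xrel [-54.8 -41.8]
```

servo_tool --pt "0.001 -0.01 0 0" --pt "0.002 -0.025 0.002 0" --pt "0.003 -0.03 0.03 0" --pt "0.003 -0.03 0.08 0" --pt "0.003 -0.03 0.13 0" --pt "0.003 -0.03 0.18 0" --pt "0.003 -0.08 0.22 0" --pt "0.003 -0.14 0.22 0" --pt "-0.02 -0.2 0.22 0" --pt "-0.05 -0.26 0.22 0" --pt "-0.1 -0.31 0.22 0" --pt "-0.12 -0.35 0.22 0"

```text
time_s: 13.6
ee_pos: [0.3419, -0.2845, 0.2979]
tool_rot: [0.525, -0.475, 0.473, -0.524]
wrist_force: [0.8, -0.9, 0.1]
width: 0.0551
```

servo_tool --pt "-0.01 -0.02 0 0" --pt "-0.03 -0.07 0 0" --pt "-0.04 -0.1 0 0" --pt "-0.04 -0.1 0 0"

```text
time_s: 14.1
ee_pos: [0.3002, -0.3865, 0.2978]
tool_rot: [0.524, -0.476, 0.474, -0.523]
wrist_force: [-0.0, 1.6, -0.1]
width: 0.0551
```

```bash
python3 m.py 8; python3 - <<'E'
from h import *
t=cv2.imread('pics/t8.png')[:,:,::-1].copy();s=cv2.imread('pics/s8.png')[:,:,::-1].copy()
print(wrect('top',t,'yel',(220,190,400,330),.08))
for k in('s','t'):
    a=cv2.imread('pics/%s0.png'%k);b=cv2.imread('pics/%s8.png'%k)
    if k=='s': n=b
cv2.imwrite('pics/f.png',np.hstack([cv2.resize(s[:,:,::-1],(400,300)),cv2.resize(t[:,:,::-1],(400,300))]))
E
```

```text
[ 0.30108305 -0.38451112  0.29770224]
scene (array([462.43768311, 143.67556763]), 90.46612548828125, 126.19496154785156, 95.6476583480835) yrel max pct [ 93.2 218.4 218.7 219.2] xrel [-50.   40.3]
top (array([456.04550171, 142.36566162]), 87.99346923828125, 125.59095764160156, 96.21429920196533) yrel max pct [ 92.6 217.6 217.8 218.1] xrel [-55.1  32.6]
(array([536.80926514, 164.96734619]), 11.583975791931152, 69.29444122314453, 4.948184490203857)
```

View pics/f.png

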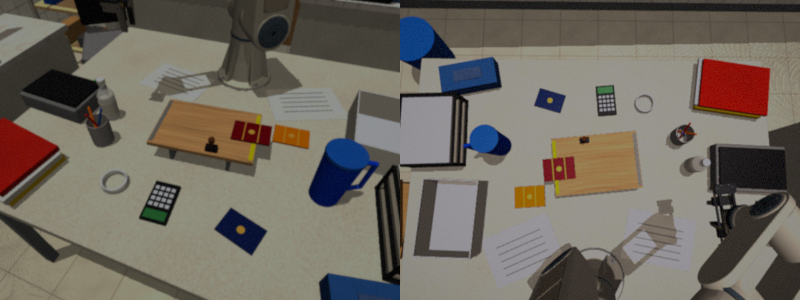

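```bash
python3 -c "
from h import *
print(order.sign_off())"
```

```text
the job is handed in; nothing more can be done
None
```

I pushed the red passport with two spread fingertips, flush on its short end, along the riser to the yellow-barred edge. I then backed off, lifted clear and handed the job in at about 14 s of the 51 s allowed.

**Passport position:** after the retreat its centre measured 155.4 mm (top view) and 156.1 mm (scene view) from the riser's centre along y, against an ideal of 155 mm. That is about 40–41 mm of overhang, with 9 mm allowed either way.
- **Squareness:** it was within about 1° of square to the edge in both views.
- **Sideways:** its centre was 5–11 mm off the riser's middle line, with 70 mm allowed. The two views differ here by about 6 mm.

**Other objects:** the stamp and the rest look unmoved in the final pictures. I judged that by eye and did not measure it. The wrist force never rose above the noise, staying under 2 N.

**Disagreements:**
- **Fingertip height:** the fingertips looked about 15 mm higher in the images than the stated TCP offset implied. I lowered them in 1–2 mm steps, and no force showed even 19 mm below the height at which the stated offset predicted contact. I set the final height by picture instead.
- **Yellow bar:** the last measurement of the bar covered only the part beside the passport, because the passport hid the rest. The riser's position therefore rests on the first pictures.

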